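Seat a blank against fence and flip stop and hold it

TASK

Get the pale beech blank ready for drilling: first flip the raised red stop on the fence all the way down, then bring the beech blank over and, standing on the bench on its narrow long side as it does now, press it into the corner so that its long side is flush on the fence's front face and its end is hard against the side of the stop. Finish while still holding it there with the gripper, pushing steadily against both the fence and the stop, so that it can be drilled. Leave the walnut blank and the other tools on the bench where they are.

Things in the scene. Friction and masses are not known exactly. Their poses are not given: they have to be found in the camera images.
- blank_center (a point): Centre (half-way up) of the pale beech blank: loose plain block 140 mm long (its y axis), 45 mm thick (x), 75 mm tall (z), about 0.33 kg, standing on a 140 x 45 mm side; slides on bench and fence with friction 0.35. Ends and faces are alike. Grip it across its thickness near the top at mid-length: fingertips 30 mm or more above the bench pass over the fence when the blank stands against it.
- walnut_center (a point): Centre (half-way up) of the dark brown walnut blank, the same size and shape as the beech one; stays where it is. The two blanks may have changed places.
- fence: Low aluminium fence bolted to the bench, 440 mm long (its y axis), 60 mm deep, 25 mm high, yellow scale on top. Origin on the bench under the middle of its upright front face (towards the robot). Its x axis points away from the robot, square into the face: the bar fills x = 0 to 60 mm, y = -220 to 220 mm. Two feet with black knobs (27 mm high) stand behind it.
- flip_stop: Flip stop clamped on the fence, fixed along it: grey carriage (x = 12 to 56, y = -12 to 38 mm, 64 mm high) with a hinged red arm 12 mm wide (y = -6 to 6 mm). Axes as the fence's; origin on the bench, in the plane of the fence's face, under the arm's middle. Folded down, the arm lies over the fence (top 55.5 mm high) and its drop finger hangs in front of the face (x = -32 to 0, z = 4 to 50 mm).
- corner (a point): Point on the bench where the fence's front face (x = 0) meets the side of the folded-down stop arm that the blank goes against. Axes as the fence's: the seated blank fills x = -45 to 0 and y = -140 to 0 mm from here, so its centre is at x = -22.5, y = -70 mm.
- hinge (a point): Axis of the stop arm's hinge, along the fence, 35 mm behind the fence's front face and 50 mm above the bench.
- stop_tip (a point): Middle of the outer upper edge of the red arm: 67 mm from the hinge along the bar, 5.5 mm on the side that faces up when it is down. The bar's end face runs from here 51 mm to the end of the drop finger; with the arm raised that face looks upward and the drop finger points to the robot.
- stop_arm (a joint): Angle of the stop arm, rad: 0 folded fully down (working position, on its limit), about 1.57 standing straight up. It has a stiff friction hinge (0.06 N m) and stays where it is left; pressing down on the bar from above about 25 mm in front of the hinge folds it down.
- square: Combination square lying flat, 200 mm steel blade along its y, blue head reaching 90 mm to its x, 18 mm high. Origin under the blade's middle. Bystander.
- ear_defenders: Red ear defenders lying flat, 82 mm high, cups 152 mm apart along y, black band reaching 116 mm to their x. Origin under the middle between the cups. Bystander.
- glue: Yellow glue bottle standing, 64 mm across, 190 mm high. Origin under its centre. Bystander.
- mallet: Wooden joiner's mallet lying with its handle to its -x; 60 mm high, from x = -140 to 178 mm, head 105 mm wide at x = 130 mm. Origin under the handle. Bystander.
- tape_measure: Yellow and black tape measure standing, 74 x 42 x 66 mm. Origin under its centre. Bystander.
- clamp: F-clamp lying flat, 300 mm bar along x, red jaws and wooden grip to its -y (100 mm), 32 mm high. Origin under the bar's middle. Bystander.
Things that resemble listed ones, but are neither listed nor needed, are in the scene too. What is shaped like the part that bears blank_center but green or orange is not meant.

How it is judged:
On the way, in this order (a step that is already met when the one before it is completed fails the run):
1. the red stop is folded fully down while the beech blank is still away from it (value of joint stop_arm below 0.06 rad and horizontal distance between blank_center and hinge above 0.11 m), for 0.2 s.
2. the beech blank is pressed against the fence and the stop at once (value of joint stop_arm below 0.06 rad and contact force between blank and fence above 2 N and contact force between blank and flip_stop above 2 N and x of blank_center in the frame of fence between -0.0255 and -0.018 m and y of blank_center in the frame of corner between -0.073 and -0.066 m and height (world z) of blank_center between 0.034 and 0.042 m and angle between the y axis of blank_center and the y axis of fence, either way round below 0.025 rad and angle between blank_center's own z axis and vertical below 0.05 rad), for 0.3 s.
At the end, for the whole second after the job is handed in: Stop arm down (under 0.06 rad); beech blank upright on the bench (centre 34 to 42 mm high, tilt under 0.05), parallel to the fence within 0.025 rad, within 3 mm of fence and stop and pressing each with over 2 N; fingers on it with over 3 N; it is still (all of step 2 and contact force between the fingers and blank above 3 N and linear speed of blank below 0.02 m/s); the arm keeps its last pose, push and grip.
It fails at once if the walnut blank is moved more than 20 mm (distance of walnut_center from where it was at the start of the episode above 0.02 m).
It fails at once if another tool on the bench (square, ear defenders, glue, mallet, tape measure or clamp) is moved more than 20 mm (distance of any of square, ear_defenders, glue, mallet, tape_measure, clamp from where it was at the start of the episode above 0.02 m).
It also fails if it takes over 51 s, if anything falls off the work surface, if the arm or the gripper's body presses on something with over 40 N, if the wrist force passes 120 N, or if a joint passes its speed limit or range.

ROBOT

A 7-joint arm with a two-finger parallel gripper is mounted at the origin on the work surface. World frame = base frame: x ahead of the robot, y to its left, z up, the work surface at z = 0. Lengths are in m, angles in rad, forces in N, time in s.
With the tool pointing down it reaches from about 0.4 to 0.875 m from the base axis. Payload 6.5 kg.
Tool frame: the origin (TCP) lies between the finger pads; the fingertips stand env.tcp_to_tips ahead of it and the grasp point (between the pads) is the TCP (env.tcp_to_tips is the distance from the TCP to the fingertips, in m); z points along the fingers, y is the direction in which the jaws open and shut (so a half turn about z gives the same grasp; the last joint's range is limited). The gripper opens to 85 mm and grips with 20 to 120 N. Pads are 22 mm wide; open, the fingers measure 114 mm over their backs; the gripper's body (76 mm by 85 mm) begins 54 mm behind the grasp point. The pads swing forward as they close: fully open they stand 13 mm farther back than shut.
Start: joints at [-0.066, 0.536, -0.004, 1.538, 0.003, 1.067, -0.071], TCP at [0.65, 0, 0.25] pointing down, gripper open.
Joint ranges: [-2.7, 2.7], [-0.37, 2.16], [-1.27, 1.26], [0.24, 2.4], [-1.31, 4.45], [0.19, 1.91], [-2.76, 2.76]. Speed limits (rad/s): [2.39, 2.39, 3.14, 3.14, 3.14, 3.14, 3.14].

INTERFACE

Orientations are given as a rotation vector (axis times angle).
In Python, from plant import env gives the robot as it stands.
- The arm moves only by the tool drive_tool, never from a script. Its argument "commands" is text: rows parted by semicolons, each of 7 numbers parted by spaces: the turn, a rotation vector about the tool's x, y, z in rad, then the shift along the tool's x, y, z in cm, then the opening in per cent of the stroke, from 0 (shut) to 100 (fully open). In form: ax ay az x y z grip; .... A call has 1 to 5 rows; each row shifts and turns the pose as measured when the row begins, along the tool's axes as they then stand; what a row does not reach is not made up. A row lasts 1/10 s, in which the tool goes at most 50 mm and 8.59 degrees, less where a joint would pass 70% of its speed; a pose out of reach is approached as far as the arm can. A call with a gripper value outside its range is refused whole. The fingers move at their own pace and stop on an object; "force" is the grip in N (left out, the last holds). Time passes only in rows, so rows that do not move let the fingers close. It gives the time, the measured TCP pose, the force and the opening at its end, in the units of the state.
- env.get_obs(): the state, without advancing time (a new reading comes with each control period).
- env.snapshot(name): name is "scene" or "side" or "wrist"; returns a dict with "color" (480x640x3 uint8, red, green, blue), "range_z" (480x640 float32, m along the optical axis (not along the pixel's ray), 0 where there is no reading), "K" (3x3 intrinsics, pixels), "rvec" (rotation vector, rad) and "tvec" (3), from world to camera coordinates, as OpenCV has them. Camera axes: x right, y down, z forward; pixel columns grow to the right and rows downward; lengths in m; the calibration is good to about 2 mm. A picture is of the moment at which its call begins.
- env.hand_in(): hands the job in, once; it reports no verdict.
Trained networks look in the newest picture that a camera, given by its name, has taken for a name from the list of things; names that differ only in an ending like _2 or _b are one class to them, and where a whole thing is asked for, a point or a joint stands for the part that bears it (a point fixed in the world has none). Each returns a list of dicts, best first, with "p" (0 to 1); they miss things now and then, are a little off and sometimes report something else, mostly with a low value. They report only what shows in the picture. A call takes as long as a camera call. They do not tell look-alikes from the thing itself.
- env.find_in(label, camera): "pixel" ([column, row] in pixels, amid what is visible of it).
- env.outline_of(label, camera): "mask" (480x640 bool, what is visible of it) and "pixel" ([column, row] in pixels, amid what is visible of it).
- env.pinpoint(label, camera): "pixel" ([column, row] in pixels: a listed point, or the origin of a listed thing).
The state is a dict: "time": time; "qpos": joint angles; "joint_vel": joint speeds; "joint_torque": joint torques, N m; "ee_pos": TCP position; "ee_rot": TCP orientation; "wrist_force": force on the tool from outside, world axes, zero at the start; "wrist_torque": the same for the moment, N m; "gripper_width": finger opening in m.
Only numpy, scipy, OpenCV 4.12 (cv2) and the standard library are available. Lean on these libraries where they do the work, as an engineer would, in place of code of your own. Each camera call takes 0.05 s, during which the arm holds its last target.

## Working session

There is one attempt and no reset: what is moved stays moved. The work goes in short steps, Python scripts to look and compute and a tool call to move; the robot and the scene stay as the last step left them, time stands still between calls to the robot, and variables do not carry over. Pictures are saved under pics/ and viewed, and the job is handed in when it is done.

Besides the shell and the picture viewer there is one more tool, called after "Call:" by a JSON object that holds its "name" and its "arguments", one argument or row to a line. drive_tool: Moves the arm, as the interface text tells. Its arguments: {"type":"object","properties":{"commands":{"type":"string"},"force":{"type":"number"}},"required":["commands"]}

```bash
ls; mkdir -p pics
cat > h.py <<'E'
import numpy as np,cv2
from plant import env
def snap(n,f=None):
    s=env.snapshot(n)
    if f: cv2.imwrite('pics/'+f,s['color'][:,:,::-1])
    return s
def w(s,px,z=None,r=3):
    R=cv2.Rodrigues(np.array(s['rvec'],float))[0];t=np.array(s['tvec'],float).ravel();K=s['K']
    u,v=px; ray=np.linalg.inv(K)@[u,v,1]
    if z is None:
        ui,vi=int(round(u)),int(round(v)); p=s['range_z'][max(0,vi-r):vi+r+1,max(0,ui-r):ui+r+1]; p=p[p>0]; d=np.median(p)
        return R.T@(ray*d-t)
    o=-R.T@t; dr=R.T@ray
    return o+dr*(z-o[2])/dr[2]
def cloud(s):
    R=cv2.Rodrigues(np.array(s['rvec'],float))[0];t=np.array(s['tvec'],float).ravel();K=s['K']
    v,u=np.mgrid[0:480,0:640]; d=s['range_z']
    P=np.stack([(u-K[0,2])/K[0,0]*d,(v-K[1,2])/K[1,1]*d,d],-1)
    return (P-t)@R
E
python3 - <<'E'
from h import *
np.set_printoptions(precision=4,suppress=True)
print(env.tcp_to_tips,env.get_obs()['time'])
for c in ['scene','side']:
    s=snap(c,c+'0.png')
    np.savez('pics/'+c+'0.npz',**s)
    for l in ['blank_center','walnut_center','fence','flip_stop','corner','hinge','stop_tip']:
        for d in env.pinpoint(l,c)[:3]:
            try: print(c,l,round(d['p'],2),d['pixel'],w(s,d['pixel']))
            except Exception as e: print(c,l,d,e)
print(env.get_obs()['time'])
E
```

```text
pics
0.019 0.0
scene blank_center 0.75 [455.5, 292.3] [0.2444 0.2934 0.0759]
scene blank_center 0.59 [495.3, 360.7] [0.2686 0.4817 0.0772]
scene walnut_center 0.67 [312.9, 173.7] [ 0.3815 -0.2149  0.0711]
scene fence 0.88 [297.6, 271.6] [0.5681 0.0538 0.0693]
scene flip_stop 0.79 [305.0, 282.8] [0.5576 0.0748 0.0333]
scene hinge 0.55 [295.1, 277.8] [0.5802 0.0631 0.0612]
scene stop_tip 0.72 [308.0, 262.6] [0.5376 0.0535 0.091 ]
side blank_center 0.96 [214.8, 220.6] [0.2172 0.2584 0.0587]
side blank_center 0.92 [266.9, 219.0] [0.3784 0.1875 0.0633]
side blank_center 0.56 [207.8, 194.1] [0.254  0.4513 0.0506]
side walnut_center 0.95 [321.5, 300.0] [ 0.3605 -0.2663  0.0578]
side fence 0.84 [335.3, 246.6] [0.5512 0.0124 0.0095]
side fence 0.74 [324.7, 221.2] [0.5764 0.1427 0.0272]
side fence 0.72 [330.2, 245.1] [0.5446 0.0367 0.0021]
side flip_stop 0.74 [331.1, 243.8] [0.5479 0.0366 0.0065]
side corner 0.6 [329.9, 242.9] [0.5464 0.0427 0.0069]
side hinge 0.89 [339.4, 224.2] [0.6135 0.103  0.0282]
side stop_tip 0.7 [326.1, 219.8] [0.5851 0.1491 0.027 ]
side stop_tip 0.58 [329.1, 244.1] [0.5441 0.0439 0.0018]
side stop_tip 0.32 [336.2, 196.2] [0.6999 0.2924 0.0177]
0.8
```

View pics/scene0.png

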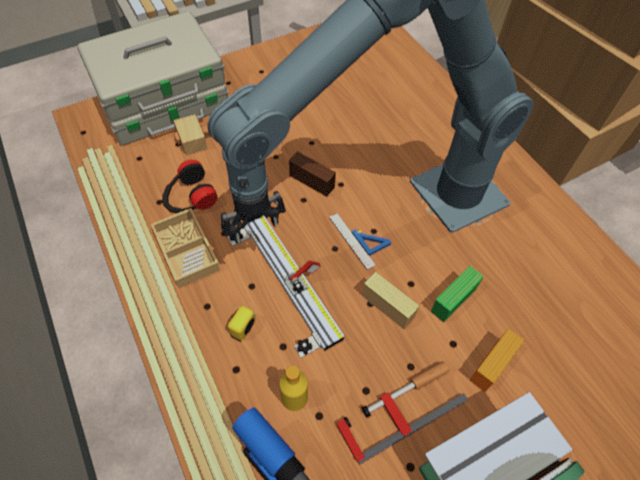

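View pics/side0.png

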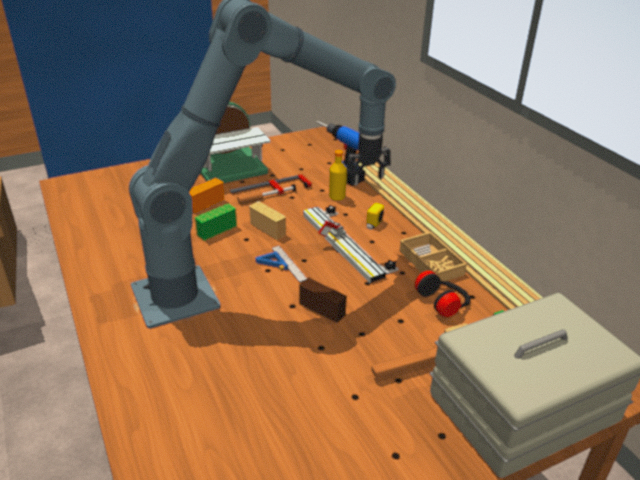

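Run:
```python
from h import *
s=dict(np.load('pics/scene0.npz'));t=dict(np.load('pics/side0.npz'))
a=cv2.resize(s['color'][190:380,220:460],(800,633),interpolation=3)[:600]
cv2.imwrite('pics/sz.png',a[:,:,::-1])
np.set_printoptions(precision=4,suppress=True)
for n,s,reg in [('scene',s,(350,430,260,340)),('side',t,(240,295,195,245))]:
    P=cloud(s); 
    m=np.zeros((480,640),bool);m[reg[2]:reg[3],reg[0]:reg[1]]=1
    m&=(P[...,2]>0.066)&(P[...,2]<0.09)&(s['range_z']>0)
    Q=P[m]; r=cv2.minAreaRect(Q[:,:2].astype(np.float32)*1000); print(n,m.sum(),Q[:,2].mean(),r)
    f=(P[...,2]>0.018)&(P[...,2]<0.034)&(P[...,0]>.5)&(P[...,0]<.75)&(abs(P[...,1])<.3)&(s['range_z']>0)
    f[reg[2]:reg[3],reg[0]:reg[1]]=0
    nn,lab,st,c=cv2.connectedComponentsWithStats(f.astype(np.uint8))
    for i in np.argsort(-st[1:,4])[:3]+1:
        Q=P[lab==i]; print(n,st[i],cv2.minAreaRect(Q[:,:2].astype(np.float32)*1000))
```

```text
scene 999 0.0757114176617818 ((391.0700988769531, 222.951416015625), (49.662445068359375, 140.5988311767578), 20.084609985351562)
scene [ 245  216   99  133 2997] ((581.4509887695312, 36.86895751953125), (67.20852661132812, 429.3011474609375), 3.134803295135498)
scene [297 338  15  16 156] ((637.3814697265625, 223.7482452392578), (36.67734909057617, 34.54352569580078), 61.65777587890625)
scene [191 200  25  10  75] ((700.7703247070312, -288.8387145996094), (10.304426193237305, 69.812255859375), 81.23487854003906)
side 346 0.07319883713799802 ((389.96051025390625, 218.8270263671875), (57.799251556396484, 153.6593475341797), 17.78516960144043)
side [327 230  59  50 937] ((584.530029296875, -61.322509765625), (70.27806854248047, 280.5309143066406), 4.7936859130859375)
side [303 207  31  22 295] ((572.4622192382812, 185.93801879882812), (70.24349975585938, 130.45907592773438), 1.129257321357727)
side [400 242  28  29 120] ((739.25244140625, -165.70748901367188), (14.563095092773438, 162.56185913085938), 0.6835736036300659)
```

View pics/sz.png

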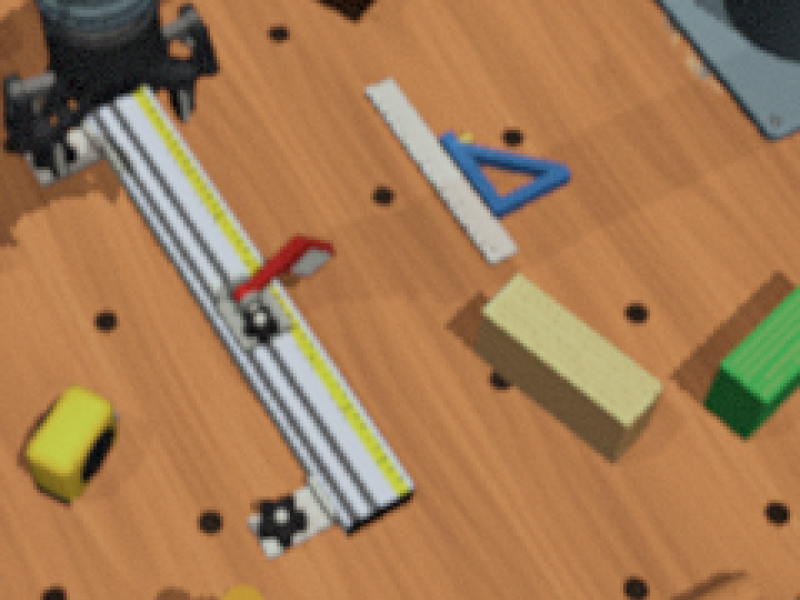

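Run:
```python
from h import *
np.set_printoptions(precision=4,suppress=True)
s=snap('wrist','w0.png');np.savez('pics/wrist0.npz',**s)
o=env.get_obs();print(o['ee_pos'],cv2.Rodrigues(np.array(o['ee_rot']))[0],o['gripper_width'],o['wrist_force'])
for l in ['fence','flip_stop','corner','hinge','stop_tip','blank_center']:
    for d in env.pinpoint(l,'wrist')[:2]:
        try: print(l,round(d['p'],2),d['pixel'],w(s,d['pixel']))
        except Exception as e: print(l,d,e)
print(env.get_obs()['time'])
```

```text
[ 0.65   -0.      0.2503] [[ 0.  1. -0.]
 [ 1. -0. -0.]
 [-0. -0. -1.]] 0.08550256265444793 [-0.6868 -0.9023  0.0823]
fence 0.91 [206.5, 168.6] [0.559  0.0324 0.0262]
flip_stop 0.6 [201.1, 141.1] [0.568  0.0587 0.0697]
corner 0.6 [18.2, 197.0] [0.3801 0.0039 0.0087]
hinge 0.63 [225.6, 144.4] [0.5836 0.0555 0.0598]
stop_tip 0.73 [141.5, 155.0] [0.5334 0.0515 0.0944]
1.15
```

View pics/w0.png

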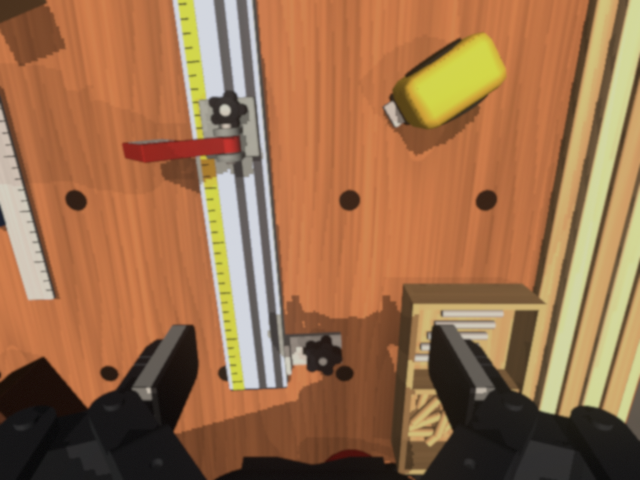

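Run:
```python
from h import *
np.set_printoptions(precision=4,suppress=True)
s=dict(np.load('pics/wrist0.npz'));P=cloud(s);c=s['color'].astype(int)
f=(P[...,2]>0.019)&(P[...,2]<0.032)&(P[...,0]>.5)&(P[...,0]<.68)&(s['range_z']>0)
rows=range(5,380,5);L=[];R=[];Le=[]
for r in rows:
    cs=np.where(f[r,:300])[0]
    if len(cs)<15: continue
    L.append(w(s,(cs[0]-.5,r),0.025)[:2]);R.append(w(s,(cs[-1]+.5,r),0.025)[:2])
L=np.array(L);R=np.array(R)
for A in (L,R):
    k=np.ones(len(A),bool)
    for _ in range(5):
        p=np.polyfit(A[k,1],A[k,0],1);res=A[:,0]-np.polyval(p,A[:,1]);k=abs(res)<max(.001,2*np.std(res[k]))
    print(p,np.degrees(np.arctan(-p[0])),k.sum(),len(A),res[k].std())
# red arm
red=(c[...,0]>120)&(c[...,1]<70)&(c[...,2]<70);red[:,300:]=0;red[200:]=0
Q=P[red];print(Q.min(0),Q.max(0),len(Q))
for lo,hi in [(120,150),(150,180),(180,210),(210,245)]:
    q=P[:, lo:hi][red[:,lo:hi]];print(lo,q.mean(0),q.min(0),q.max(0))
# near edge
v,u=np.where(f);ii=f[:,225:285].nonzero()[0].max();print('end row',ii,w(s,(255,388),0.025))
# bench heights
print(P[200:230,360:400,2].mean(),P[250:300,320:380,2].mean())
```

```text
[-0.0556  0.552 ] 3.1820135316071654 71 71 0.00025502825909827
[-0.0559  0.6127] 3.1986132644333094 65 71 0.00025918614809439423
[ 0.4997  0.0344 -0.0014] [0.6493 0.0832 0.3749] 1891
120 [0.5264 0.0526 0.0849] [ 0.4997  0.0344 -0.0014] [0.6493 0.0832 0.3749]
150 [0.5469 0.0535 0.0878] [0.5072 0.0356 0.0011] [0.6493 0.0832 0.3749]
180 [0.5636 0.0543 0.0735] [0.5394 0.0392 0.0014] [0.5734 0.0601 0.0813]
210 [0.5823 0.0551 0.0624] [0.5729 0.0489 0.0516] [0.6493 0.0832 0.3749]
end row 390 [ 0.5899 -0.193   0.025 ]
0.0021883279684529974 0.0022135748878516926
```

Call:
{"name": "drive_tool", "arguments": {
  "commands": "0 0 0 1.1 -2.3 2 0;0 0 0 1.1 -2.3 2 0;0 0 0 1.1 -2.3 2 0;0 0 0 1.1 -2.3 2 0;0 0 0 1.1 -2.3 2 0",
  "force": 40
}}

```text
time: 1.65
ee_pos: [0.5375, 0.0544, 0.1502]
ee_rot: [2.22, 2.21, 0.013]
wrist_force: [-0.7, 0.4, -0.3]
gripper_width: 0.0124
```

Call:
{"name": "drive_tool", "arguments": {
  "commands": "0 0 0 0 0 1.4 0;0 0 0 0 0 1.4 0;0 0 0 0 0 1.4 0;0 0 0 0 0 1.4 0;0 0 0 0 0 0.7 0"
}}

```text
time: 2.15
ee_pos: [0.5334, 0.0571, 0.0835]
ee_rot: [2.218, 2.218, 0.009]
wrist_force: [-0.6, 0.1, -0.6]
gripper_width: 0.0004
```

Run:
```python
from h import *
snap('wrist','w1.png');o=env.get_obs();print(o['ee_pos'],o['wrist_force'])
```

```text
[0.53303183 0.05700079 0.08284372] [ 1.15238602  0.01653908 -0.67438781]
```

View pics/w1.png

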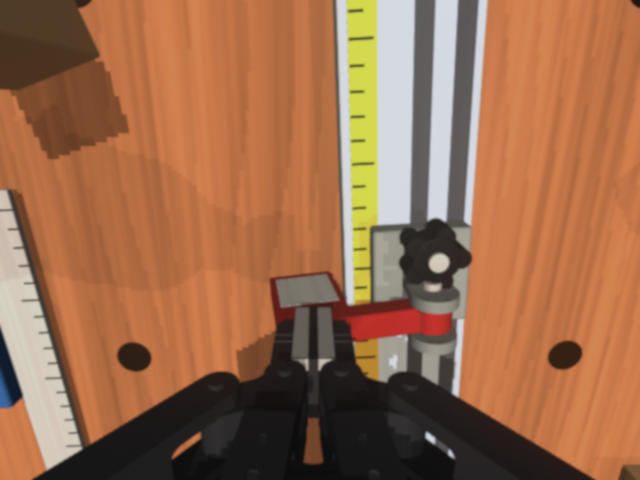

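Call:
{"name": "drive_tool", "arguments": {
  "commands": "0 0 0 0 0.4 0.5 0;0 0 0 0 0 0.4 0;0 0 0 0 0 0.2 0"
}}

```text
time: 2.5
ee_pos: [0.5386, 0.057, 0.0739]
ee_rot: [2.219, 2.217, 0.008]
wrist_force: [-13.8, -1.4, 40.6]
gripper_width: -0.0001
```

Call:
{"name": "drive_tool", "arguments": {
  "commands": "0 0 0 0 0 0 0;0 0 0 0 0 -3 0;0 0 0 0 -2 -4 50;0 0 0 0 -2 -4 100"
}}

```text
time: 2.9
ee_pos: [0.4974, 0.0567, 0.1845]
ee_rot: [2.222, 2.218, 0.003]
wrist_force: [0.7, 0.2, 1.5]
gripper_width: 0.0284
```

Run:
```python
from h import *
np.set_printoptions(precision=4,suppress=True)
s=snap('wrist','w2.png');np.savez('pics/wrist2.npz',**s)
s=snap('scene');cv2.imwrite('pics/s2.png',cv2.resize(s['color'][190:380,220:460],(640,507),interpolation=3)[:,:,::-1])
o=env.get_obs();print(o['ee_pos'],o['wrist_force'])
```

```text
[0.4993 0.0572 0.1883] [1.1077 0.8019 0.8466]
```

View pics/w2.png

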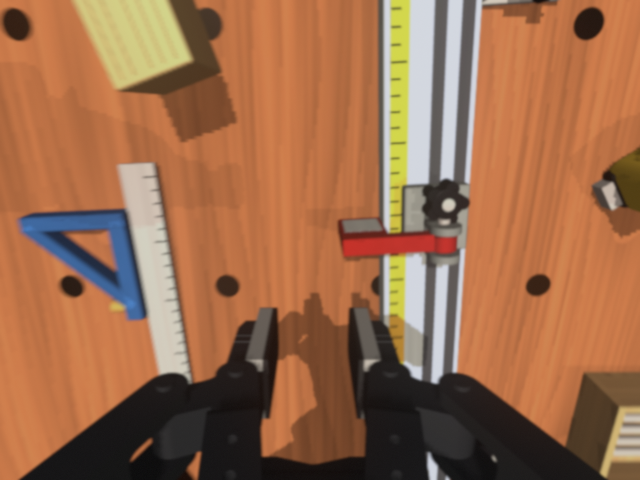

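View pics/s2.png

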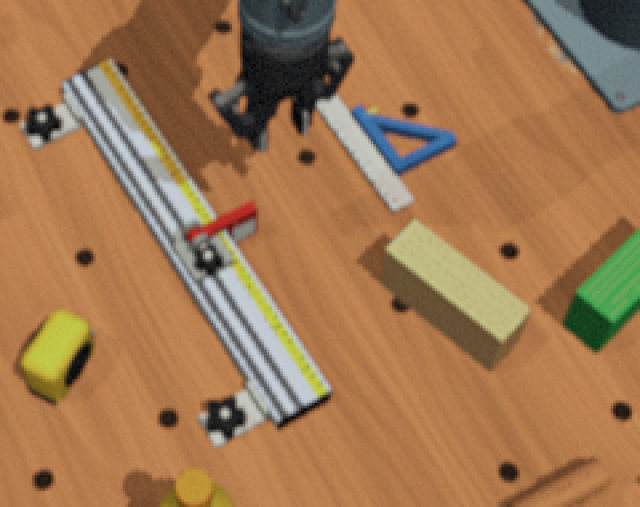

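Run:
```python
from h import *
np.set_printoptions(precision=4,suppress=True)
s=dict(np.load('pics/wrist2.npz'));P=cloud(s);c=s['color'].astype(int)
f=(P[...,2]>0.019)&(P[...,2]<0.032)&(P[...,0]>.5)&(P[...,0]<.68)&(s['range_z']>0)
L=[]
for r in list(range(5,215,5))+list(range(262,300,5)):
    cs=np.where(f[r,370:500])[0]+370
    if len(cs)<15: continue
    L.append(w(s,(cs[0]-.5,r),0.025)[:2])
A=np.array(L);p=np.polyfit(A[:,1],A[:,0],1);print(p,np.degrees(np.arctan(-p[0])),(A[:,0]-np.polyval(p,A[:,1])).std(),A[[0,-1]])
red=(c[...,0]>110)&(c[...,1]<70)&(c[...,2]<70);red[:,:330]=0;red[:,480:]=0
for u in range(342,460,10):
    vs=np.where(red[:,u])[0]
    vs=vs[(vs>200)&(vs<270)]
    if len(vs): 
        q=P[vs,u];top=q[:,2]>q[:,2].max()-.006
        print(u,vs.min(),vs.max(),q[:,2].max(),q[top][:,1].min(),q[top][:,1].max(), w(s,(u,vs.min()),.0555),'b',( -0.0555*q[top][:,0]+.9985*q[top][:,1]).min(),( -0.0555*q[top][:,0]+.9985*q[top][:,1]).max())
print(P[280:300,150:300,2][np.abs(P[280:300,150:300,2])<.01].mean())
# blank via top depth
m=(P[...,2]>.07)&(P[...,2]<.085);m[100:]=0;m[:,220:]=0
Q=P[m];print(m.sum(),Q[:,2].mean(),cv2.minAreaRect(Q[:,:2].astype(np.float32)*1000))
```

```text
[-0.0565  0.5512] 3.233714073614532 0.0002743124384050332 [[ 0.5397  0.1983]
 [ 0.5512 -0.0002]]
342 240 249 0.048878956054495715 0.047454278397040826 0.05416210137062961 [0.5164 0.0563 0.0555] b 0.018673297613148832 0.025390567228438816
352 238 256 0.057415522342684294 0.04700983607401135 0.05804315891157847 [0.5229 0.0577 0.0555] b 0.017904410281050557 0.02893839171207266
362 237 256 0.05771563464541384 0.04787314769177742 0.05812616391839633 [0.5295 0.0584 0.0555] b 0.018404329916309553 0.02864697056987222
372 237 256 0.057379247602598916 0.04780197709522807 0.05846551738455689 [0.536  0.0584 0.0555] b 0.017965764443817478 0.028630386082831673
382 236 254 0.058356725242971814 0.048296373388654855 0.05888369519684399 [0.5426 0.059  0.0555] b 0.018089664381710467 0.02869805527334477
392 236 253 0.057351136261892345 0.048115815557751816 0.05931088881164131 [0.5491 0.059  0.0555] b 0.01753706863892749 0.028756647416420256
402 235 251 0.05726261987436945 0.049145543032388 0.05948777681549079 [0.5556 0.0597 0.0555] b 0.01821268554496953 0.028553314187355936
412 235 250 0.05817762162837213 0.05009657412020584 0.05977071386889341 [0.5622 0.0597 0.0555] b 0.018810046135276485 0.02848486115623311
422 234 250 0.057944528480571175 0.04921649415534137 0.060061596574526845 [0.5686 0.0604 0.0555] b 0.01752776668243912 0.028396270648502857
432 234 252 0.057529629399094735 0.047545876399428685 0.06042040571740218 [0.5752 0.0604 0.0555] b 0.0154414920960051 0.02841031206991025
442 238 253 0.06056651356608271 0.048047215133630056 0.05869545607081497 [0.582  0.0576 0.0555] b 0.01566205883753411 0.02636905326108003
452 238 252 0.06012173489679336 0.04859790494832677 0.058826862855952566 [0.5886 0.0576 0.0555] b 0.01584309586063385 0.026149521872131175
0.002397306556571801
7319 0.07571723554080068 ((406.6814270019531, 175.91354370117188), (45.56336212158203, 45.729888916015625), 19.489622116088867)
```

Call:
{"name": "drive_tool", "arguments": {
  "commands": "0 0 0 2.6 -2.7 0 100;0 0 0 2.6 -2.7 0 100;0 0 0 2.6 -2.7 0 100;0 0 -0.14 2 -2.7 0 100;0 0 -0.14 0 0 0 100"
}}

```text
time: 3.5
ee_pos: [0.3916, 0.1584, 0.1886]
ee_rot: [1.878, 2.5, 0.023]
wrist_force: [0.5, 0.6, 0.5]
gripper_width: 0.0858
```

```bash
cat >> h.py <<'E'
def blank(s,zlo,zhi,lim):
    P=cloud(s);m=(P[...,2]>zlo)&(P[...,2]<zhi)&(P[...,0]>lim[0])&(P[...,0]<lim[1])&(P[...,1]>lim[2])&(P[...,1]<lim[3])&(s['range_z']>0)
    c=s['color'].astype(int); m&=(c[...,0]>120)&(c[...,1]>100)
    m=cv2.morphologyEx(m.astype(np.uint8),cv2.MORPH_OPEN,np.ones((3,3)))>0
    v,u=np.where(m)
    Q=np.array([w(s,(x,y),.075)[:2] for x,y in zip(u,v)])
    return m,cv2.minAreaRect((Q*1000).astype(np.float32)),P[m][:,2].mean()
def tool():
    o=env.get_obs();R=cv2.Rodrigues(np.array(o['ee_rot']))[0];return np.array(o['ee_pos']),R,o
E
python3 - <<'E'
from h import *
np.set_printoptions(precision=4,suppress=True)
s=snap('wrist','w3.png');np.savez('pics/wrist3.npz',**s)
m,r,z=blank(s,.068,.085,(.3,.5,.1,.32));print(m.sum(),r,z)
p,R,o=tool();print(p,R,o['gripper_width'],o['time'])
E
```

```text
19908 ((390.8647766113281, 220.84268188476562), (44.94834518432617, 140.32537841796875), 19.352981567382812) 0.07592898750186876
[0.3934 0.1574 0.1888] [[-0.2835  0.9587  0.0218]
 [ 0.959   0.2835  0.0029]
 [-0.0034  0.0217 -0.9998]] 0.08497437991207653 3.55
```

View pics/w3.png

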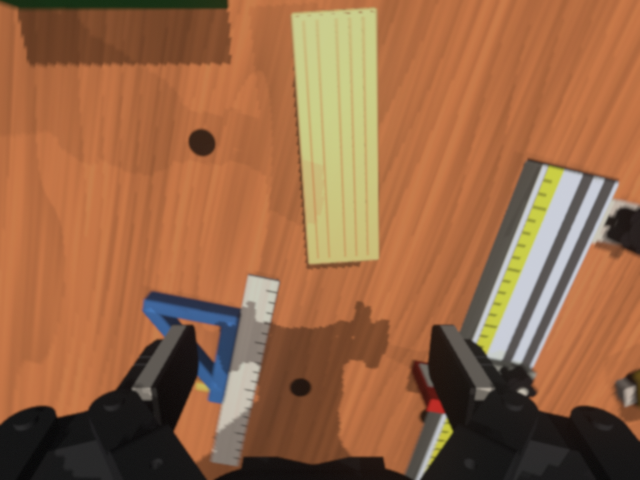

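```bash
cat >> h.py <<'E'
def goto(x,y,z,yawdeg):
    p,R,o=tool();a=np.radians(yawdeg);c,s=np.cos(a),np.sin(a)
    Rt=np.array([[-s,c,0],[c,s,0],[0,0,-1.]])
    d=cv2.Rodrigues(R.T@Rt)[0].ravel();sh=R.T@(np.array([x,y,z])-p)*100
    yaw=np.degrees(np.arctan2(R[1,1],R[0,1]))
    print('p',p.round(4),'yaw',round(yaw,2),'tilt',R[:2,2].round(4),'w',round(o['gripper_width'],4),'F',np.round(o['wrist_force'],1),'M',np.round(o['wrist_torque'],2),'t',round(o['time'],2));print('rot',d.round(4),'shift cm',sh.round(2))
E
python3 - <<'E'
from h import *
goto(.3909,.2208,.14,19.35)
E
```

```text
p [0.3934 0.1574 0.1888] yaw 16.47 tilt [0.0218 0.0029] w 0.085 F [-0.   0.4 -0.1] M [-0.03 -0.04  0.04] t 3.55
rot [ 0.0216  0.0039 -0.0502] shift cm [6.16 1.46 4.9 ]
```

Call:
{"name": "drive_tool", "arguments": {
  "commands": "0.02 0 -0.05 2 0.5 1 100;0 0 0 2 0.5 2 100;0 0 0 2 0.5 2 100;0 0 0 0 0 0 100"
}}

```text
time: 3.95
ee_pos: [0.3931, 0.2204, 0.1376]
ee_rot: [1.829, 2.546, 0.005]
wrist_force: [-0.3, -0.4, 0.1]
gripper_width: 0.0854
```

Run:
```python
from h import *
goto(.3909,.2208,.056,19.35)
```

```text
p [0.3931 0.2204 0.1376] yaw 18.6 tilt [ 0.0072 -0.0011] w 0.0854 F [-0.3 -0.4  0.1] M [-0.03  0.02 -0.  ] t 3.95
rot [ 0.0065  0.0034 -0.0131] shift cm [ 0.13 -0.25  8.16]
```

Call:
{"name": "drive_tool", "arguments": {
  "commands": "0.006 0.003 -0.013 0.1 -0.25 1.5 100;0 0 0 0 0 2.2 100;0 0 0 0 0 2.2 100;0 0 0 0 0 1.8 100;0 0 0 0 0 0 100"
}}

```text
time: 4.45
ee_pos: [0.3961, 0.2176, 0.0593]
ee_rot: [1.834, 2.545, 0.004]
wrist_force: [0.5, -0.2, 0.3]
gripper_width: 0.0853
```

Run:
```python
from h import *
goto(.3909,.2208,.056,19.35)
```

```text
p [0.3961 0.2176 0.0593] yaw 18.43 tilt [ 0.0053 -0.0006] w 0.0853 F [ 0.5 -0.2  0.3] M [ 0.03  0.03 -0.01] t 4.45
rot [ 0.0049  0.0023 -0.016 ] shift cm [ 0.47 -0.39  0.33]
```

Call:
{"name": "drive_tool", "arguments": {
  "commands": "0.005 0.002 -0.016 0.5 -0.4 0.3 100;0 0 0 0 0 0 100"
}}

```text
time: 4.65
ee_pos: [0.3917, 0.2204, 0.0572]
ee_rot: [1.819, 2.56, 0.0]
wrist_force: [-0.3, -0.3, -0.3]
gripper_width: 0.0854
```

Run:
```python
from h import *
goto(.3909,.2208,.056,19.35)
```

```text
p [0.3917 0.2204 0.0572] yaw 19.2 tilt [ 0.0008 -0.0005] w 0.0854 F [-0.3 -0.3 -0.3] M [ 0.01  0.01 -0.03] t 4.65
rot [ 0.0006  0.0008 -0.0026] shift cm [ 0.06 -0.07  0.12]
```

Call:
{"name": "drive_tool", "arguments": {
  "commands": "0 0 0 0 0 0 30;0 0 0 0 0 0 20;0 0 0 0 0 0 10;0 0 0 0 0 0 0;0 0 0 0 0 0 0",
  "force": 60
}}

```text
time: 5.15
ee_pos: [0.3931, 0.2208, 0.0595]
ee_rot: [1.82, 2.558, 0.005]
wrist_force: [0.8, 0.3, -2.7]
gripper_width: 0.0439
```

Call:
{"name": "drive_tool", "arguments": {
  "commands": "0 0 0 0 0 -1 0;0 0 0 0 0 -1.5 0;0 0 0 0 0 0 0"
}}

```text
time: 5.45
ee_pos: [0.3922, 0.2202, 0.0856]
ee_rot: [1.82, 2.558, 0.002]
wrist_force: [0.3, -0.4, -2.9]
gripper_width: 0.0441
```

Run:
```python
from h import *
goto(.50,-.038,.085,3.2)
s=snap('wrist','w4.png');s=snap('side','d4.png')
```

```text
p [0.3922 0.2202 0.0856] yaw 19.13 tilt [ 0.0022 -0.    ] w 0.0441 F [ 0.3 -0.4 -2.9] M [ 0.03 -0.08  0.01] t 5.45
rot [0.0022 0.0004 0.2781] shift cm [-27.93   1.72   0.08]
```

View pics/w4.png

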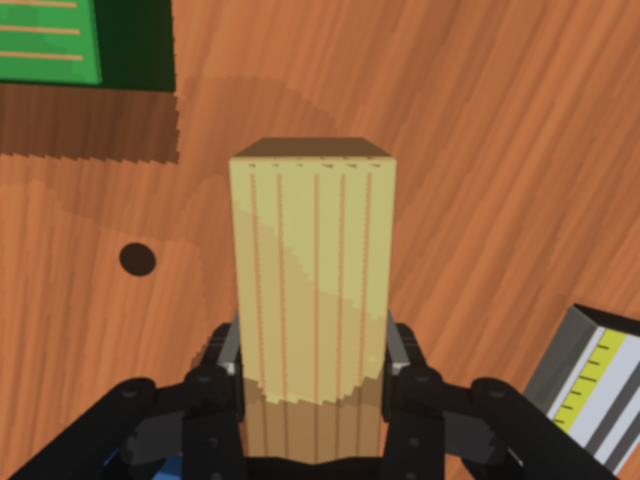

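View pics/d4.png

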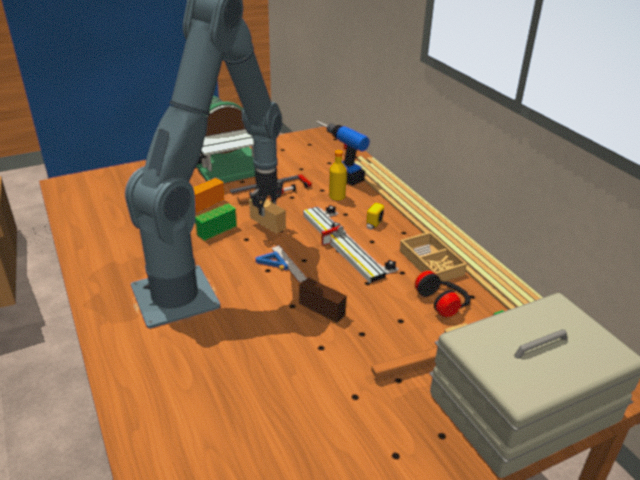

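Call:
{"name": "drive_tool", "arguments": {
  "commands": "0 0 0 0 0 -4 0;0 0 0.14 -1 0 -1 0;0 0 0.14 -1 0 0 0;0 0 0 0 0 0 0"
}}

```text
time: 5.95
ee_pos: [0.3949, 0.1993, 0.1335]
ee_rot: [-2.169, -2.272, 0.009]
wrist_force: [-0.1, 0.8, -3.6]
gripper_width: 0.0443
```

Run:
```python
from h import *
goto(.5167,-.0441,.13,3.2)
```

```text
p [0.3949 0.1993 0.1335] yaw 2.64 tilt [-0.0043 -0.0034] w 0.0443 F [-0.1  0.8 -3.6] M [-0.02 -0.06 -0.01] t 5.95
rot [-0.0045  0.0032 -0.0097] shift cm [-24.88  11.05   0.38]
```

Call:
{"name": "drive_tool", "arguments": {
  "commands": "0 0 0 -3.6 1.6 0 0;0 0 0 -3.6 1.6 0 0;0 0 0 -3.6 1.6 0 0;0 0 0 -3.6 1.6 0 0;0 0 0 -3.6 1.6 0 0"
}}

```text
time: 6.45
ee_pos: [0.4844, 0.0278, 0.1302]
ee_rot: [-2.123, -2.307, 0.01]
wrist_force: [1.3, -0.5, -3.0]
gripper_width: 0.0445
```

Call:
{"name": "drive_tool", "arguments": {
  "commands": "0 0 0 -3.3 1.5 0 0;0 0 0 -3.3 1.5 0 0;0 0 0 0 0 0 0;0 0 0 0 0 0 0"
}}

```text
time: 6.85
ee_pos: [0.5216, -0.0431, 0.1265]
ee_rot: [-2.114, -2.314, 0.016]
wrist_force: [0.5, 1.0, -3.2]
gripper_width: 0.0445
```

Run:
```python
from h import *
np.set_printoptions(precision=4,suppress=True)
goto(.5167,-.0441,.075,3.2)
s=snap('wrist','w5.png');np.savez('pics/wrist5.npz',**s);s=snap('scene','s5.png')
```

```text
p [ 0.5216 -0.0431  0.1265] yaw 5.16 tilt [-0.0123 -0.0026] w 0.0445 F [ 0.5  1.  -3.2] M [0.01 0.   0.03] t 6.85
rot [-0.0125  0.0017  0.0343] shift cm [-0.04 -0.43  5.16]
```

View pics/w5.png

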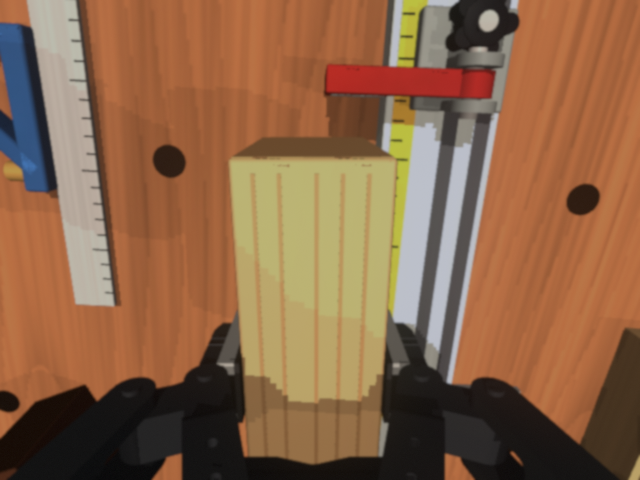

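View pics/s5.png

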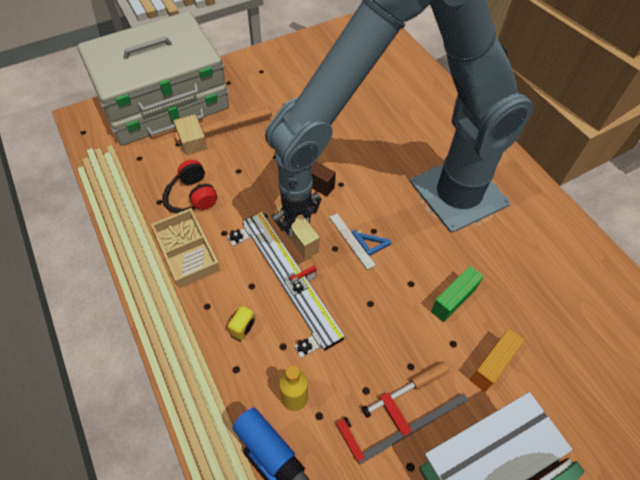

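Call:
{"name": "drive_tool", "arguments": {
  "commands": "-0.012 0.002 0.034 0 -0.4 1 0;0 0 0 0 0 1.5 0;0 0 0 0 0 1.5 0;0 0 0 0 0 1 0;0 0 0 0 0 0 0"
}}

```text
time: 7.45
ee_pos: [0.5156, -0.0357, 0.0749]
ee_rot: [-2.14, -2.296, -0.002]
wrist_force: [-0.9, -0.3, -3.0]
gripper_width: 0.0444
```

Run:
```python
from h import *
goto(.5167,-.0441,.061,3.2)
```

```text
p [ 0.5156 -0.0357  0.0749] yaw 4.03 tilt [-0.0011  0.0029] w 0.0444 F [-0.9 -0.3 -3. ] M [0.   0.06 0.01] t 7.45
rot [-0.0009 -0.003   0.0144] shift cm [-0.85  0.05  1.39]
```

Call:
{"name": "drive_tool", "arguments": {
  "commands": "-0.001 -0.003 0.014 -0.8 0 0.5 0;0 0 0 0 0 0.4 0;0 0 0 0 0 0.3 0;0 0 0 0 0 0 0"
}}

```text
time: 7.85
ee_pos: [0.517, -0.0435, 0.0631]
ee_rot: [2.156, 2.283, 0.002]
wrist_force: [-0.7, 0.1, -3.0]
gripper_width: 0.0442
```

Run:
```python
from h import *
goto(.5167,-.0441,.060,3.2)
s=snap('wrist','w6.png');np.savez('pics/wrist6.npz',**s)
```

```text
p [ 0.517  -0.0435  0.0631] yaw 3.27 tilt [ 0.0019 -0.0001] w 0.0442 F [-0.7  0.1 -3. ] M [0.02 0.04 0.01] t 7.85
rot [0.0019 0.0002 0.0013] shift cm [-0.06 -0.03  0.31]
```

View pics/w6.png

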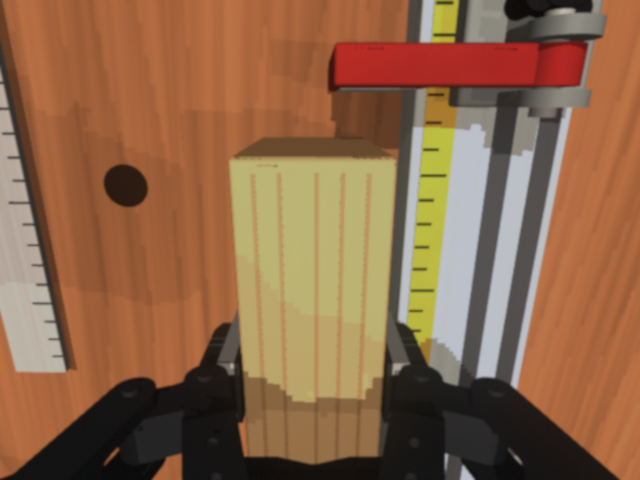

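Call:
{"name": "drive_tool", "arguments": {
  "commands": "0.002 0 0.001 0 0 0.2 0;0 0 0 0 0 0.15 0;0 0 0 0 0 0.05 0"
}}

```text
time: 8.2
ee_pos: [0.5178, -0.0434, 0.0596]
ee_rot: [2.157, 2.282, 0.002]
wrist_force: [0.1, 0.5, -2.5]
gripper_width: 0.0442
```

Run:
```python
from h import *
goto(.5306,-.0441,.060,3.2)
```

```text
p [ 0.5178 -0.0434  0.0596] yaw 3.22 tilt [ 0.0015 -0.    ] w 0.0442 F [ 0.1  0.5 -2.5] M [-0.01 -0.01 -0.02] t 8.2
rot [0.0015 0.0001 0.0003] shift cm [-0.15  1.27 -0.04]
```

Call:
{"name": "drive_tool", "arguments": {
  "commands": "0.001 0 0 0 0.4 0.1 0;0 0 0 0 0.4 0.05 0;0 0 0 0 0.3 0 0"
}}

```text
time: 8.5
ee_pos: [0.5275, -0.043, 0.0597]
ee_rot: [-2.157, -2.281, 0.004]
wrist_force: [0.3, 0.3, -3.5]
gripper_width: 0.0444
```

Run:
```python
from h import *
goto(.5306,-.0441,.060,3.2)
```

```text
p [ 0.5275 -0.043   0.0597] yaw 3.19 tilt [-0.0034 -0.0006] w 0.0444 F [ 0.3  0.3 -3.5] M [ 0.04 -0.01  0.04] t 8.5
rot [-0.0034  0.0004 -0.0001] shift cm [-0.12  0.31 -0.04]
```

Call:
{"name": "drive_tool", "arguments": {
  "commands": "-0.003 0 0 0 0 0.15 0;0 0 0 0 0.2 0.1 0;0 0 0 0 0.15 0 0"
}}

```text
time: 8.8
ee_pos: [0.5316, -0.0428, 0.0597]
ee_rot: [2.159, 2.282, -0.001]
wrist_force: [-0.8, 0.7, -3.4]
gripper_width: 0.0445
```

Run:
```python
from h import *
goto(.5306,-.0441,.060,3.2)
```

```text
p [ 0.5316 -0.0428  0.0597] yaw 3.19 tilt [-0.0001 -0.0006] w 0.0445 F [-0.8  0.7 -3.4] M [ 0.03 -0.03 -0.05] t 8.8
rot [-0.0002  0.0006 -0.0002] shift cm [-0.12 -0.11 -0.03]
```

Call:
{"name": "drive_tool", "arguments": {
  "commands": "0 0 0 0 0 0.25 0;0 0 0 0 0 0.1 0"
}}

```text
time: 9.0
ee_pos: [0.5322, -0.0428, 0.0594]
ee_rot: [2.158, 2.282, -0.001]
wrist_force: [-3.0, -0.2, 5.8]
gripper_width: 0.0447
```

Run:
```python
from h import *
goto(.5306,-.0441,.060,3.2)
```

```text
p [ 0.5322 -0.0428  0.0594] yaw 3.18 tilt [ 0.0002 -0.0008] w 0.0447 F [-3.  -0.2  5.8] M [ 0.06  0.69 -0.02] t 9.0
rot [ 0.0002  0.0008 -0.0003] shift cm [-0.12 -0.17 -0.06]
```

Call:
{"name": "drive_tool", "arguments": {
  "commands": "0 0 0 0.5 0 -0.05 0;0 0 0 0.5 0 0 0;0 0 0 0.5 0 0 0;0 0 0 0.2 0 0 0"
}}

```text
time: 9.4
ee_pos: [0.5317, -0.025, 0.0594]
ee_rot: [2.158, 2.281, 0.0]
wrist_force: [-1.5, -4.3, 4.1]
gripper_width: 0.0443
```

Run:
```python
from h import *
goto(.5306,-.0233,.060,3.2)
```

```text
p [ 0.5317 -0.025   0.0594] yaw 3.15 tilt [ 0.0012 -0.001 ] w 0.0443 F [-1.5 -4.3  4.1] M [-0.52  0.09 -0.16] t 9.4
rot [ 0.0012  0.0011 -0.0008] shift cm [ 0.17 -0.1  -0.07]
```

Call:
{"name": "drive_tool", "arguments": {
  "commands": "0 0 0 0.3 0.3 0 0;0 0 0 0.3 0.4 0 0;0 0 0 0.4 0.4 0 0",
  "force": 90
}}

```text
time: 9.7
ee_pos: [0.5324, -0.0242, 0.0599]
ee_rot: [-2.161, -2.272, 0.037]
wrist_force: [-11.9, -11.7, 18.8]
gripper_width: 0.0438
```

Run:
```python
from h import *
np.set_printoptions(precision=4,suppress=True)
goto(.5306,-.0233,.060,3.2)
s=snap('wrist','w7.png');np.savez('pics/wrist7.npz',**s)
snap('scene','s7.png')
goto(.5306,-.0233,.060,3.2)
```

```text
p [ 0.5324 -0.0242  0.0599] yaw 2.87 tilt [-0.0202 -0.0134] w 0.0438 F [-11.9 -11.7  18.8] M [-1.54  2.58  0.48] t 9.7
rot [-0.0209  0.0123 -0.0056] shift cm [ 0.1  -0.18 -0.  ]
p [ 0.5325 -0.0242  0.06  ] yaw 2.88 tilt [-0.0201 -0.0135] w 0.044 F [-11.4 -10.1  18.9] M [-1.33  2.59  0.53] t 9.8
rot [-0.0208  0.0124 -0.0054] shift cm [ 0.1  -0.18  0.  ]
```

View pics/w7.png

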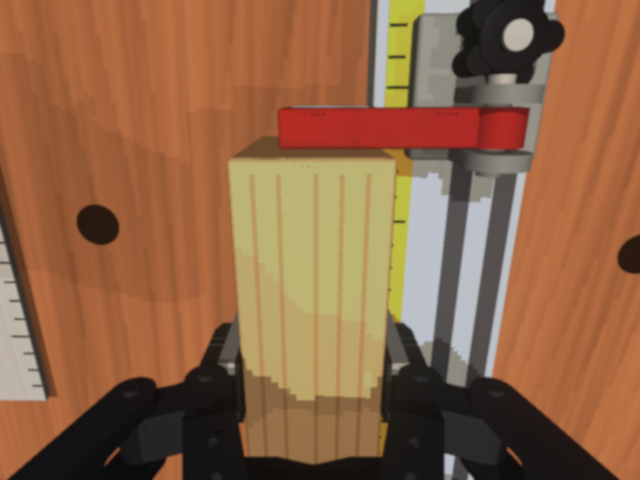

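View pics/s7.png

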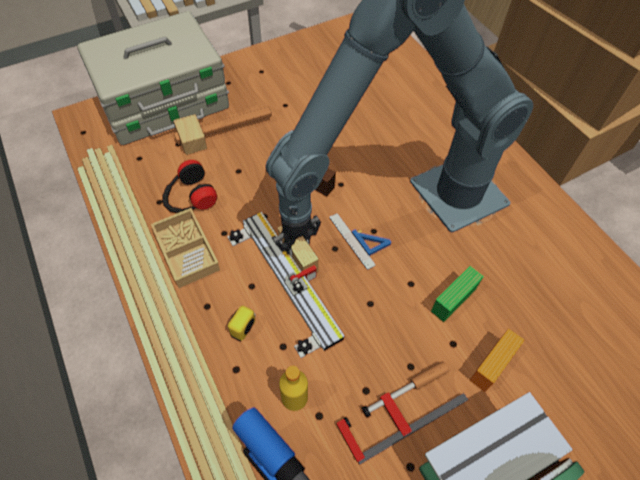

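Call:
{"name": "drive_tool", "arguments": {
  "commands": "-0.02 0.012 -0.005 0.2 0.2 -0.1 0;-0.01 0.006 0 0.3 0.3 -0.05 0;-0.01 0.006 0 0.4 0.4 0 0"
}}

```text
time: 10.1
ee_pos: [0.5317, -0.0238, 0.0594]
ee_rot: [-2.163, -2.277, -0.003]
wrist_force: [-12.9, -13.0, 20.6]
gripper_width: 0.044
```

Run:
```python
from h import *
goto(.5306,-.0233,.060,3.2)
```

```text
p [ 0.5317 -0.0238  0.0594] yaw 2.94 tilt [0.0001 0.0022] w 0.044 F [-12.9 -13.   20.6] M [-2.78  2.96  0.62] t 10.1
rot [ 0.0002 -0.0022 -0.0045] shift cm [ 0.05 -0.1  -0.06]
```

Call:
{"name": "drive_tool", "arguments": {
  "commands": "0 0 -0.004 0.4 0.4 -0.2 0;0 0 -0.004 0.4 0.4 -0.2 0"
}}

```text
time: 10.3
ee_pos: [0.5322, -0.0237, 0.0609]
ee_rot: [-2.156, -2.277, 0.023]
wrist_force: [-4.3, -10.3, -6.1]
gripper_width: 0.044
```

Run:
```python
from h import *
goto(.5306,-.0233,.060,3.2)
```

```text
p [ 0.5322 -0.0237  0.0609] yaw 3.12 tilt [-0.0141 -0.0071] w 0.044 F [ -4.3 -10.3  -6.1] M [-2.16  0.98 -0.04] t 10.3
rot [-0.0145  0.0063 -0.0013] shift cm [ 0.05 -0.16  0.09]
```

Call:
{"name": "drive_tool", "arguments": {
  "commands": "-0.014 0.006 0 0.4 0.5 0.1 0;-0.006 0.003 0 0.4 0.5 0 0;-0.006 0.003 0 0.4 0.5 -0.05 0"
}}

```text
time: 10.6
ee_pos: [0.5324, -0.0238, 0.0599]
ee_rot: [-2.16, -2.27, 0.032]
wrist_force: [-12.2, -10.9, 10.3]
gripper_width: 0.0444
```

Run:
```python
from h import *
goto(.5306,-.0233,.060,3.2)
```

```text
p [ 0.5324 -0.0238  0.0599] yaw 2.83 tilt [-0.0194 -0.0093] w 0.0444 F [-12.2 -10.9  10.3] M [-1.59  2.53  0.77] t 10.6
rot [-0.0198  0.0083 -0.0063] shift cm [ 0.06 -0.17 -0.01]
```

Call:
{"name": "drive_tool", "arguments": {
  "commands": "-0.02 0.008 -0.006 0.6 0.4 -0.1 0;-0.012 0.008 -0.003 0.7 0.4 -0.1 0;-0.012 0.008 -0.003 0.7 0.4 -0.1 0"
}}

```text
time: 10.9
ee_pos: [0.5316, -0.0236, 0.0598]
ee_rot: [2.163, 2.274, -0.007]
wrist_force: [-5.8, -17.4, 0.3]
gripper_width: 0.0437
```

Run:
```python
from h import *
goto(.5306,-.0233,.060,3.2)
```

```text
p [ 0.5316 -0.0236  0.0598] yaw 2.86 tilt [-0.0004 -0.0058] w 0.0437 F [ -5.8 -17.4   0.3] M [-3.56  1.61  0.39] t 10.9
rot [-0.0008  0.0058 -0.0059] shift cm [ 0.04 -0.1  -0.02]
```

Call:
{"name": "drive_tool", "arguments": {
  "commands": "-0.002 0.006 -0.006 0.5 0.5 -0.05 0;-0.004 0.006 -0.006 0.5 0.5 -0.05 0"
}}

```text
time: 11.1
ee_pos: [0.5322, -0.0239, 0.0597]
ee_rot: [-2.156, -2.277, 0.021]
wrist_force: [-13.4, -12.3, 19.5]
gripper_width: 0.0442
```

Run:
```python
from h import *
goto(.5306,-.0233,.060,3.2)
s=snap('wrist','w8.png');np.savez('pics/wrist8.npz',**s)
snap('side');
for i in range(6): s=snap('side','d8.png'); 
cv2.imwrite('pics/d8z.png',cv2.resize(s['color'][180:300,260:420],(800,600),interpolation=3)[:,:,::-1])
goto(.5306,-.0233,.060,3.2)
s=np.load('pics/wrist8.npz');s={k:s[k] for k in s};P=cloud(s)
c=s['color'].astype(int)
# blank top plane fit
m=np.zeros((480,640),bool);m[170:370,250:380]=1
Q=P[m];A=np.c_[Q[:,:2],np.ones(len(Q))];print('top plane',np.linalg.lstsq(A,Q[:,2],rcond=None)[0],Q[:,2].mean())
red=(c[...,0]>110)&(c[...,1]<70)&(c[...,2]<70);red[:60]=0;red[200:]=0
for u in range(290,480,30):
    v=np.where(red[:,u])[0]
    if len(v):print(u,v.min(),v.max(),P[v,u,2].max())
```

```text
p [ 0.5322 -0.0239  0.0597] yaw 3.12 tilt [-0.0136 -0.0051] w 0.0442 F [-13.4 -12.3  19.5] M [-2.08  2.84 -0.11] t 11.1
rot [-0.0139  0.0044 -0.0013] shift cm [ 0.06 -0.16 -0.03]
p [ 0.5322 -0.0238  0.0597] yaw 3.1 tilt [-0.0133 -0.0051] w 0.0441 F [-13.  -12.8  13.6] M [-2.2   2.66 -0.04] t 11.5
rot [-0.0136  0.0043 -0.0016] shift cm [ 0.06 -0.16 -0.03]
top plane [-0.01587725  0.0535228   0.08430798] 0.07665421298362195
290 109 149 0.057515985150109035
320 110 149 0.05784097511612526
350 110 149 0.057561797728745576
380 111 150 0.18389841922154504
410 110 149 0.05807664694045986
440 110 149 0.058157191239033165
470 110 149 0.0577663300518672
```

View pics/w8.png

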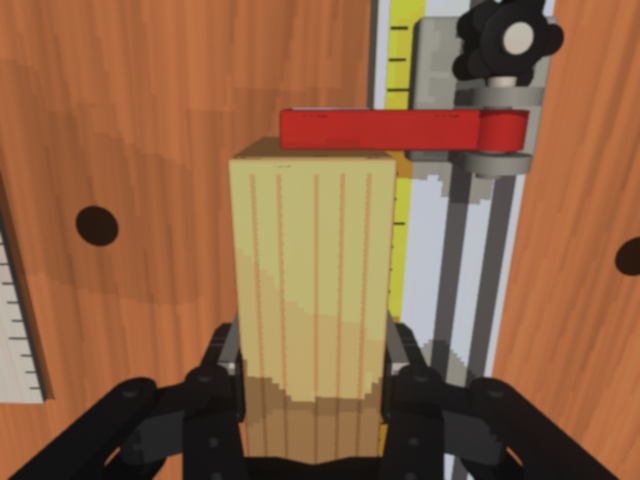

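View pics/d8z.png

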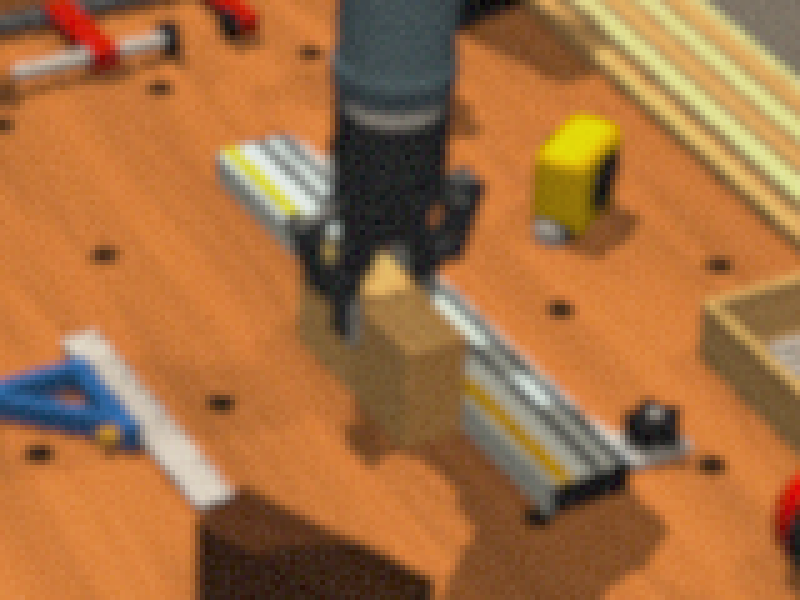

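Run:
```python
from h import *
np.set_printoptions(precision=4,suppress=True)
def fit(Q):
    k=np.ones(len(Q),bool)
    for _ in range(8):
        c=np.linalg.lstsq(np.c_[Q[k,:2],np.ones(k.sum())],Q[k,2],rcond=None)[0];r=Q[:,2]-np.c_[Q[:,:2],np.ones(len(Q))]@c;k=abs(r)<.0015
    return c,k.mean()
for n,(r0,r1,c0,c1) in [('wrist3',(30,250,310,372)),('wrist5',(165,330,250,375)),('wrist6',(165,330,250,375)),('wrist7',(165,330,250,375)),('wrist8',(165,330,250,375))]:
    s=dict(np.load(f'pics/{n}.npz'));P=cloud(s)
    Q=P[r0:r1,c0:c1].reshape(-1,3);b=P[...,2]
    print(n,'top',*fit(Q))
    B=P[300:340,200:220] if 0 else P[:, :][(abs(b)<.012)&(s['range_z']>0)]
    print('   bench',*fit(B))
```

```text
wrist3 top [-0.0003 -0.0005  0.0762] 0.9662023460410557
   bench [ 0.0005 -0.0003  0.0008] 0.922989704335472
wrist5 top [-0.0138 -0.0021  0.1502] 0.9850181818181818
   bench [ 0.0005 -0.0003  0.0007] 0.8722223897247264
wrist6 top [-0.0001  0.0008  0.0798] 0.9853090909090909
   bench [ 0.0005 -0.0003  0.0007] 0.899149540256831
wrist7 top [-0.0225 -0.0049  0.0884] 0.9850666666666666
   bench [ 0.0005 -0.0003  0.0007] 0.9472097658196313
wrist8 top [-0.0159 -0.0017  0.0847] 0.9856
   bench [ 0.0005 -0.0003  0.0007] 0.949873116131314
```

Call:
{"name": "drive_tool", "arguments": {
  "commands": "-0.013 0.005 -0.002 0.6 0.4 -0.1 0;-0.008 0.005 -0.002 0.7 0.5 -0.1 0;-0.008 0.005 -0.002 0.7 0.5 -0.08 0"
}}

```text
time: 11.8
ee_pos: [0.532, -0.0236, 0.0599]
ee_rot: [-2.166, -2.274, 0.026]
wrist_force: [-12.2, -18.0, 12.1]
gripper_width: 0.044
```

Run:
```python
from h import *
goto(.5306,-.0233,.060,3.2)
for i in range(8): s=snap('wrist','w9.png')
np.savez('pics/wrist9.npz',**s)
goto(.5306,-.0233,.060,3.2)
P=cloud(s);c=s['color']
e=[]
for r in range(180,320,10):
    # right edge of blank top: depth jump
    z=P[r,360:420,2]; k=np.where(z>.068)[0].max()+360.5
    zl=P[r,215:260,2]; k2=np.where(zl>.068)[0].min()+215-.5
    e.append((*w(s,(k,r),.0757)[:2],*w(s,(k2,r),.0757)[:2]))
e=np.array(e);
f=lambda A:np.c_[A@[.9985,.0555],A@[-.0555,.9985]]
print('a right',f(e[:,:2])[:,0].round(4),'left',f(e[:,2:])[:,0].round(4))
q=[]
for u in range(245,380,15):
    z=P[130:200,u,2];k=np.where(z>.07)[0].min()+129.5;q.append(f(w(s,(u,k),.0757)[None,:2])[0,1])
print('b end',np.round(q,4))
```

```text
p [ 0.532  -0.0236  0.0599] yaw 2.77 tilt [-0.012  -0.0114] w 0.044 F [-12.2 -18.   12.1] M [-3.06  2.42  0.8 ] t 11.8
rot [-0.0125  0.0108 -0.0074] shift cm [ 0.04 -0.14 -0.01]
p [ 0.532  -0.0236  0.0599] yaw 2.78 tilt [-0.0119 -0.0113] w 0.044 F [-11.1 -17.5   9.6] M [-3.    2.26  0.77] t 12.2
rot [-0.0125  0.0107 -0.0073] shift cm [ 0.04 -0.14 -0.01]
a right [0.5519 0.5518 0.5517 0.5519 0.5518 0.5517 0.5519 0.554  0.5516 0.5518
 0.5517 0.5519 0.5562 0.5517] left [0.5072 0.507  0.507  0.5071 0.5066 0.5069 0.507  0.5071 0.5071 0.5069
 0.507  0.5071 0.5071 0.5069]
b end [0.0183 0.0181 0.0238 0.0183 0.0183 0.0182 0.0182 0.0179 0.0227]
```

Call:
{"name": "drive_tool", "arguments": {
  "commands": "-0.012 0.01 -0.007 0.6 0.6 -0.1 0;-0.008 0.006 -0.004 0.7 0.8 -0.1 0;-0.008 0.006 -0.004 0.7 0.8 -0.1 0"
}}

```text
time: 12.5
ee_pos: [0.5328, -0.0237, 0.06]
ee_rot: [-2.155, -2.269, 0.043]
wrist_force: [-18.9, -17.6, 22.0]
gripper_width: 0.0437
```

Run:
```python
from h import *
goto(.5306,-.0233,.060,3.2)
for i in range(8): s=snap('wrist','w10.png')
goto(.5306,-.0233,.060,3.2)
P=cloud(s)
Q=P[165:330,250:375].reshape(-1,3);k=np.ones(len(Q),bool)
for _ in range(8):
    c=np.linalg.lstsq(np.c_[Q[k,:2],np.ones(k.sum())],Q[k,2],rcond=None)[0];k=abs(Q[:,2]-np.c_[Q[:,:2],np.ones(len(Q))]@c)<.0015
print(c,Q[k,2].mean(),P[115:145,300:460,2].max(),np.median(P[115:145,300:370,2]),np.median(P[115:145,410:460,2]))
```

```text
p [ 0.5328 -0.0237  0.06  ] yaw 2.95 tilt [-0.0275 -0.0115] w 0.0437 F [-18.9 -17.6  22. ] M [-2.91  4.11  0.57] t 12.5
rot [-0.0281  0.01   -0.0042] shift cm [ 0.05 -0.21  0.01]
p [ 0.5328 -0.0237  0.06  ] yaw 2.95 tilt [-0.0272 -0.0114] w 0.0441 F [-18.3 -17.2  19.1] M [-2.89  4.18  0.55] t 12.9
rot [-0.0278  0.01   -0.0042] shift cm [ 0.05 -0.21  0.01]
[-0.02934653 -0.00333079  0.09214131] 0.0765144105802851 0.18370700128683778 0.05644322853958438 0.05643637918657446
```

View pics/w10.png

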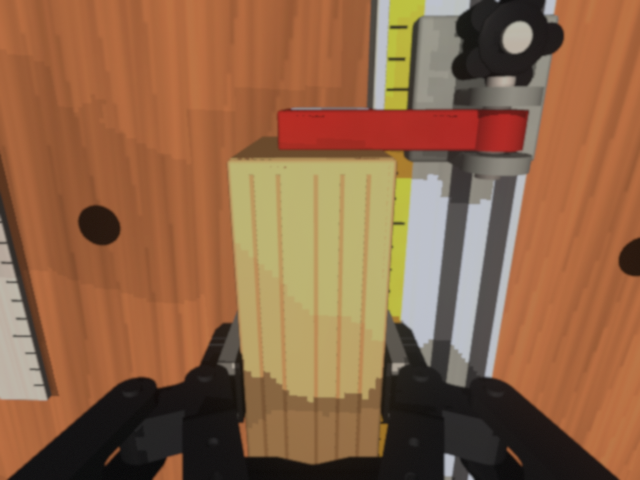

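Call:
{"name": "drive_tool", "arguments": {
  "commands": "-0.028 0.01 -0.004 0.6 0.6 -0.1 0;-0.02 0.008 -0.004 0.6 0.6 -0.12 0;-0.018 0.008 -0.004 0.6 0.6 -0.12 0"
}}

```text
time: 13.2
ee_pos: [0.5317, -0.0238, 0.0595]
ee_rot: [2.161, 2.277, -0.002]
wrist_force: [-11.1, -15.3, 6.3]
gripper_width: 0.0437
```

Run:
```python
from h import *
goto(.5306,-.0233,.060,3.2)
for i in range(8): s=snap('wrist','w11.png')
goto(.5306,-.0233,.060,3.2)
P=cloud(s)
Q=P[165:330,250:375].reshape(-1,3);k=np.ones(len(Q),bool)
for _ in range(8):
    c=np.linalg.lstsq(np.c_[Q[k,:2],np.ones(k.sum())],Q[k,2],rcond=None)[0];k=abs(Q[:,2]-np.c_[Q[:,:2],np.ones(len(Q))]@c)<.0015
print(c,Q[k,2].mean())
```

```text
p [ 0.5317 -0.0238  0.0595] yaw 3.01 tilt [ 0.0011 -0.0029] w 0.0437 F [-11.1 -15.3   6.3] M [-2.96  2.75  0.37] t 13.2
rot [ 0.0009  0.003  -0.0034] shift cm [ 0.05 -0.11 -0.05]
p [ 0.5317 -0.0237  0.0595] yaw 3.01 tilt [ 0.0007 -0.003 ] w 0.0439 F [-12.5 -16.2   6.9] M [-2.9   2.69  0.4 ] t 13.6
rot [ 0.0006  0.003  -0.0034] shift cm [ 0.05 -0.11 -0.05]
[-0.00220381 -0.0009363   0.0772019 ] 0.07601720225505222
```

Run:
```python
from h import *
print(env.hand_in());goto(.5306,-.0233,.060,3.2)
```

```text
the job is handed in; nothing more can be done
None
the job is handed in; nothing more can be done
```

I folded the red stop down, then moved the beech blank into the corner. I handed the job in at about 13.6 s with the gripper still pressing the blank against the fence and the stop. The hand-in gives no verdict, and the state could not be read during the judged second.

Last checks before handing in:
- **Stop:** in the depth picture the bar is level at about 55.5 mm, so it is fully down.
- **Blank position:** the top is about 75 mm high, so it stands on the bench. Tilt is about 0.002 rad. The gripper stood about 0.003 rad off the fence's direction. Its long side and end lie within 1 mm of the measured fence face and stop side, which is inside the calibration error.
- **Push:** the wrist force held steady over 0.4 s at about 12 N towards the fence and 16 N towards the stop, with about 7 N downward. The grip was set to 90 N, with an opening of 44 mm on the 45 mm blank.
- **Contact forces:** the forces on the fence and stop are not measured directly. They are worked out from the wrist force less friction on the bench. I expect both to be above 2 N, but the fence has the smaller margin.
- **Tilt while seating:** the blank tilted by up to 0.03 rad under heavier pushes. I corrected this before handing in.
- **Bystanders:** none of the moves touched the walnut blank or the other tools in the pictures, but I did not re-measure their positions.

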